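Set out the tamping station

ROBOT

A 6-joint arm with a two-finger parallel gripper is mounted at the origin on a cart in front of the work surface, level with it; the furniture and walls round the work are solid. World frame = base frame: x ahead of the robot, y to its left, z up, the work surface at z = 0. Lengths are in mm, angles in rad, forces in N, time in s.
With the tool pointing down it reaches from about 275 to 750 mm from the base axis. Payload 10.2 kg.
Tool frame: the origin (TCP) lies at the centre of the arm's flange, where the gripper is bolted on; the fingertips stand 173 mm ahead of it and the grasp point (between the pads) lies 155 mm ahead of it; z points along the fingers, y is the line along which they close (so a half turn about z gives the same grasp; the last joint's range is limited). The gripper opens to 85 mm and grips with 20 to 120 N. Pads are 22 mm wide; open, the fingers measure 114 mm over their backs; the gripper's body (76 mm by 85 mm) begins 54 mm behind the grasp point. The pads swing forward as they close: fully open they stand 13 mm farther back than shut.
Start: joints at [-1.507, 0.313, 1.498, -0, 1.331, -0.223], TCP at [148.501, -503.567, 404.694] pointing down, gripper open.
Joint ranges: [-2.94, 2.94], [-0.97, 2.17], [0.19, 2.56], [-1.23, 4.37], [0.02, 3.11], [-2.88, 2.88]. Speed limits (rad/s): [2.39, 2.39, 3.01, 3.14, 3.14, 3.14].

INTERFACE

Orientations are given as a unit quaternion [w, x, y, z].
In Python, from rig import status, capture, camera_info, ticket gives the robot as it stands.
- The arm moves only by the shell command python3 -m crank 'ROWS' [FORCE]. ROWS is JSON, a list of rows, each a list of 7 numbers: the shift along the tool's x, y, z as a fraction of full scale, then the turn, a rotation vector about the tool's x, y, z as a fraction of full scale, then the closure, from 0 (fully open) to 1 (shut). A call has 1 to 12 rows; each row is the pose to reach, as a shift and turn from the pose commanded when the call began, along the tool's axes at that moment; what a row does not reach only later rows make up. Full scale, the value 1, is 0.1 m for a shift and 45 degrees for a turn. A row lasts 1/10 s, in which the tool goes at most 50 mm and 8.59 degrees, less where a joint would pass 70% of its speed; a pose out of reach is approached as far as the arm can. A call with a number of a shift or a turn outside -1 to 1 is refused whole. A call with a gripper value outside its range is refused whole. The fingers move at their own pace and stop on an object; FORCE is the grip in N (left out, the last holds). Time passes only in rows, so rows that repeat a pose let the fingers close. It gives the time, the measured TCP pose, the force, the opening and the grip force at its end, in the units of the state.
- status.sense(): the state, without advancing time (a new reading comes with each control period).
- capture(name): name is "side" or "top"; returns (picture, depth): 420x560x3 uint8, red, green, blue; 420x560 float32, mm along the optical axis (not along the pixel's ray), 0 where there is no reading.
- camera_info(name): a dict with "K" (3x3 intrinsics, pixels), "D" ([k1, k2, p1, p2, k3] as OpenCV has them; the pictures are not rectified), "camera_from_world" (4x4, takes a point from world to camera coordinates). Camera axes: x right, y up, looking along -z (the intrinsics and any distortion apply to the point x, -y, -z); pixel columns grow to the right and rows downward; lengths in mm; the calibration is good to about 2 mm. A picture is of the moment at which its call begins. camera_info takes no time and is no camera call.
- ticket.finish_job(): hands the job in; it is judged then, once.
The state is a dict: "time_s": time; "joints": joint angles; "dq": joint speeds; "tau": joint torques, N m; "eef_pos": TCP position; "ee_rot": TCP orientation; "force": force on the tool from outside, world axes, zero at the start; "wrist_torque": the same for the moment, N m; "grip_width": opening from 0.0 (shut) to 1.0 (fully open); "grip_force": force on a finger pad.
Only numpy, scipy, OpenCV 4.12 (cv2) and the standard library are available. Lean on these libraries where they do the work, as an engineer would, in place of code of your own. Each camera call takes 0.05 s, during which the arm holds its last target. There are 200 camera calls.

TASK

Set the espresso tools out in the tamping station, each in the module made for it: first hang the portafilter level in the steel cradle with its handle out through the cradle's open side, then set the dosing ring on top of it, down inside its rim. Stand the tamper upright in the narrower round well and the levelling tool flat in the wider one, both right down on the floor of the well. Leave the white cup and the honey jar where they stand.

Things in the scene. Friction and masses are not known exactly. Their poses are not given: they have to be found in the camera images.
- portafilter: Steel portafilter, black handle. Origin: under the head's centre, z up. Head 36 mm high: cup radius 28 (22 at foot), from z 24 flange radius 39 with lugs to 45 at +-y; in its top a socket, radius 35, ledge at z 27. Handle along own -x to -166: 23 mm wide and high at x -43 to -73; grip it across y at x -56, z 20. 0.36 kg, balances at about x -10. Starts flat on its head, handle towards the robot.
- dosing_ring: Aluminium ring, a short open funnel, 32 mm high. Origin: centre of its underside, z up. Foot radius 27 mm, bulge 31 mm at z 5 to 9, waist 30 mm at z 11 to 22 (grip across it, about 61 mm), top rim 33 mm. Starts on its foot, which fits loosely in the portafilter's socket; seated, its underside is on the ledge (z 27 mm of the portafilter).
- tamper: Espresso tamper: flat round steel base of radius 26.5 mm and 12 mm high, with its lower edge bevelled 3 mm, a thin neck, and a round wooden knob, widest (radius 20 mm) from z 51 to 63 mm; 77 mm high, 0.4 kg. Origin: centre of the underside, z up. Starts upright.
- leveller: Levelling tool (distributor): flat round steel disc of radius 35 mm and 12 mm high, lower edge bevelled 3 mm, with a black knurled grip of radius 21 mm standing on it from z 15 to 48 mm (grip it there, with the fingertips clear above the disc); 0.35 kg. Origin: centre of the underside, z up. Starts flat.
- cradle_module: One of three fixed dark wooden blocks, 108 (x) x 91 (y) x 24 mm, in a low tray, with a raised U of 8 mm steel rod. Origin: centre of its underside, z up. The U is centred over it, inner radius 32 mm, rod top z 62 mm, open to the block's -x (robot side), tips at x -47, z 66. Hung, the portafilter's flange lies on the rod: its origin at x 0, y 0, z 38 mm here, handle along -x between the tips.
- tamper_module: Fixed dark wooden block, 108 x 91 x 24 mm, with the narrower round well in the middle of its top: diameter 62 mm, 12 mm deep. Origin: centre of its underside, z up; well floor at z 12 mm. The blocks' order in the tray differs from start to start; axes parallel, centres 95 mm apart.
- leveller_module: Dark wooden block of the same size in the same tray, fixed, with the wider round well: diameter 80 mm, 12 mm deep, in the middle of its top. Origin: centre of the underside; the floor of the well is at z 12 mm, the top at 24 mm.
- espresso_cup: White espresso cup with a handle, 58 x 82 x 54 mm, standing in the row among the tools; not part of the job. Origin: centre of the underside of its outline. (Behind row and tray, from x = 0.60 m on, stands a glass display case 0.48 m high: carry things straight along the counter in front of it.)
- honey_jar: Honey jar with a grey lid, 66 x 72 x 102 mm, standing to the left of the tray; not part of the job. Origin: centre of the underside.

How it is judged (in metres and radians):
On the way, in this order (a step that is already met when the one before it is completed fails the run):
1. the portafilter hangs level in the cradle, handle out through the open side (horizontal distance between portafilter and cradle_module below 0.01 m and z of portafilter in the frame of cradle_module between 0.034 and 0.042 m and angle between portafilter's own z axis and vertical below 0.1 rad and angle between the x axis of portafilter and the x axis of cradle_module, either way round below 0.45 rad and contact force between the fingers and portafilter below 0.1 N), for 0.2 s.
2. the dosing ring sits inside the portafilter's rim (horizontal distance between dosing_ring and portafilter below 0.008 m and z of dosing_ring in the frame of portafilter below 0.03 m and contact force between the fingers and dosing_ring below 0.1 N), for 0.2 s.
At the end, for the whole second after the job is handed in: Portafilter level in the cradle (10 mm, height 4 mm, 0.1 rad; handle within 0.45 rad of straight out); dosing ring on it (8 mm, down to 3 mm); tamper and levelling tool upright on the floors of their own wells (9 mm, height 4 mm); all released and at rest (horizontal distance between portafilter and cradle_module below 0.01 m and z of portafilter in the frame of cradle_module between 0.034 and 0.042 m and angle between each of portafilter, tamper, leveller's own z axis and vertical below 0.1 rad and angle between the x axis of portafilter and the x axis of cradle_module, either way round below 0.45 rad and horizontal distance between dosing_ring and portafilter below 0.008 m and z of dosing_ring in the frame of portafilter between 0.023 and 0.03 m and angle between dosing_ring's own z axis and vertical below 0.15 rad and horizontal distance between tamper and tamper_module below 0.009 m and z of tamper in the frame of tamper_module between 0.008 and 0.016 m and horizontal distance between leveller and leveller_module below 0.009 m and z of leveller in the frame of leveller_module between 0.008 and 0.016 m and linear speed of each of portafilter, dosing_ring, tamper, leveller below 0.02 m/s); the robot touches nothing.
It fails at once if the white cup was shifted by more than 25 mm or tipped (distance of espresso_cup from where it was at the start of the episode above 0.025 m or angle between espresso_cup's own z axis and vertical above 0.4 rad).
It fails at once if the honey jar was shifted by more than 25 mm or tipped (distance of honey_jar from where it was at the start of the episode above 0.025 m or angle between honey_jar's own z axis and vertical above 0.4 rad).
It also fails if it takes over 106 s, if anything falls off the work surface, if the arm or the gripper's body presses on something with over 40 N, if the wrist force passes 120 N, or if a joint passes its speed limit or range.

## Working session

There is one attempt and no reset: what is moved stays moved. The work goes in short steps, Python scripts to look and compute and a shell command to move; the robot and the scene stay as the last step left them, time stands still between calls to the robot, and variables do not carry over. Pictures are saved under pics/ and viewed, at most 19 in all, crops included, and the job is handed in when it is done.

```bash
ls; mkdir -p pics
cat > h.py <<'E'
import numpy as np,cv2
from rig import status,capture,camera_info,ticket
def cam(n):
    c=camera_info(n);return np.array(c["K"],float),np.array(c["D"],float),np.array(c["camera_from_world"],float)
def ray(n,uv):
    K,D,T=cam(n);p=cv2.undistortPoints(np.array(uv,float).reshape(-1,1,2),K,D).reshape(-1,2)
    d=np.c_[p[:,0],-p[:,1],-np.ones(len(p))];R=T[:3,:3];return -R.T@T[:3,3],d@R
def plane(n,uv,z):
    o,d=ray(n,uv);return o+d*((z-o[2])/d[:,2])[:,None]
def cloud(n,depth):
    h,w=depth.shape;u,v=np.meshgrid(np.arange(w),np.arange(h));o,d=ray(n,np.c_[u.ravel(),v.ravel()])
    P=o+d*depth.ravel()[:,None];P[depth.ravel()==0]=np.nan;return P.reshape(h,w,3)
def proj(n,P):
    K,D,T=cam(n);q=np.atleast_2d(P)@T[:3,:3].T+T[:3,3];q=q*[1,-1,-1];return cv2.projectPoints(q.reshape(-1,1,3),np.zeros(3),np.zeros(3),K,D)[0].reshape(-1,2)
E
python3 - <<'E'
from h import *
s=status.sense();print(s["eef_pos"],s["ee_rot"],s["time_s"])
for n in("top","side"):
    c,d=capture(n);cv2.imwrite(f"pics/{n}0.png",c[:,:,::-1]);np.savez(f"{n}0.npz",c=c,d=d)
    o,_=ray(n,[[280,210]]);print(n,o,plane(n,[[280,210]],0),cam(n)[1],(d==0).mean())
E
```

```text
pics
[ 148.50145867 -503.52637767  404.14257969] [-6.32724125e-04  9.89739360e-01  1.42883158e-01  5.09922792e-05] 0.0
top [ 335.60328916   75.20612963 1391.48836884] [[519.10684664  27.21013712   0.        ]] [-0.03052711  0.          0.          0.          0.        ] 0.004085884353741497
side [   76.39646551 -1511.27080635   951.33874753] [[538.83090187  59.27003882   0.        ]] [0.0382037 0.        0.        0.        0.       ] 0.21678571428571428
```

View pics/top0.png

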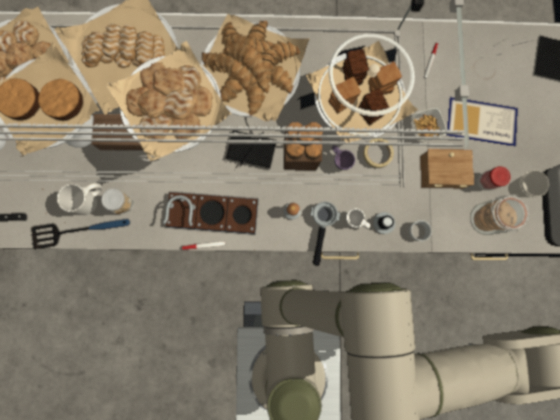

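View pics/side0.png

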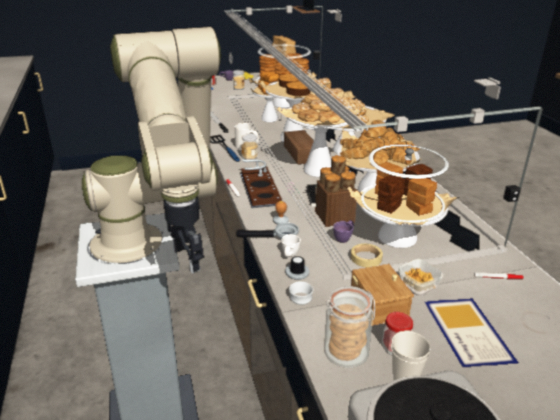

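The top view has the cradle at about (180,210), the wide well at (212,213), the narrow well at (242,214) and the tamper at (293,210). The portafilter is at (325,214), the cup at (356,217), the leveller at (386,224) and the ring at (420,231). The side view shows the same row from the right. Next I'll enlarge both.

Run:
```python
from h import *
t=np.load("top0.npz");s=np.load("side0.npz")
a=cv2.resize(t['c'][185:275,275:440],(800,436),interpolation=3)
b=cv2.resize(t['c'][185:240,155:265],(800,400),interpolation=3)
cv2.imwrite("pics/t1.png",a[:,:,::-1]);cv2.imwrite("pics/t2.png",b[:,:,::-1])
c=cv2.resize(s['c'][155:310,220:330],(425,600),interpolation=3);cv2.imwrite("pics/s1.png",c[:,:,::-1])
P=cloud("top",t['d'])
for n,(u,v) in dict(cr=(182,197),crblk=(180,213),well=(212,213),well2=(242,214),tamp=(293,210),pf=(325,214),lev=(386,222),ring=(420,231),ctr=(270,240),tray=(227,212)).items(): print(n,P[v,u].round(0))
```

```text
cr [547. 330.  64.]
crblk [502. 342.  28.]
well [505. 243.  13.]
well2 [502. 148.  19.]
tamp [509. -10.  80.]
pf [ 507. -117.    7.]
lev [ 478. -301.   52.]
ring [ 456. -428.   -5.]
ctr [422.  58.   3.]
tray [507. 195.  27.]
```

View pics/t1.png

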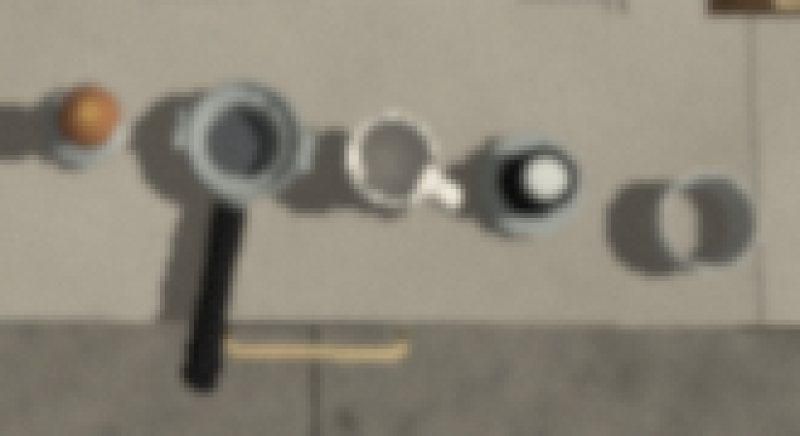

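View pics/t2.png

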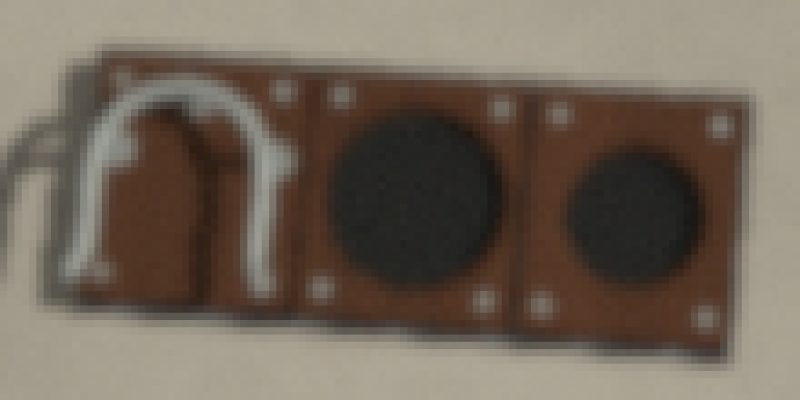

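View pics/s1.png

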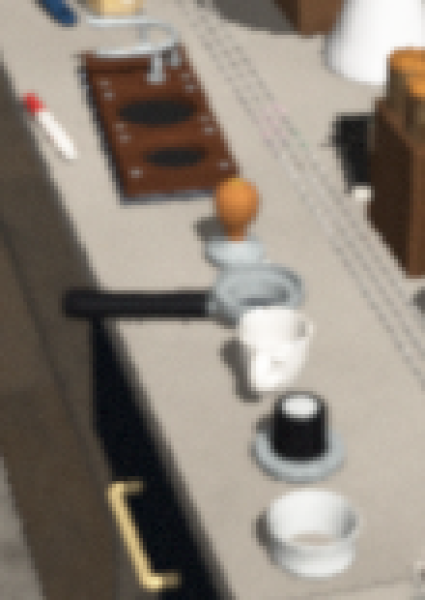

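Enlarged, the top crops confirm the identities and show the tray turned by about -0.07 rad. From left to right it holds the cradle, the wide well at full-image pixel (212,213) and the narrow well at (243,215). Now I'll measure with masks and both views.

```bash
cat > m.py <<'E'
from h import *
def blob(mask,seed):
    n,l,st,ce=cv2.connectedComponentsWithStats(mask.astype(np.uint8),connectivity=4)
    k=l[seed[1],seed[0]]
    if k==0:
        ys,xs=np.nonzero(l);i=np.argmin((xs-seed[0])**2+(ys-seed[1])**2);k=l[ys[i],xs[i]]
    return l==k
def circ(m):
    c=max(cv2.findContours(m.astype(np.uint8),cv2.RETR_EXTERNAL,cv2.CHAIN_APPROX_NONE)[0],key=cv2.contourArea)
    return c.reshape(-1,2)
def outline(n,m,z):
    p=plane(n,circ(m),z)[:,:2];r=cv2.fitEllipse(p.astype(np.float32));return np.round(r[0],1),np.round(np.array(r[1])/2,1)
def tri(ua,ub):
    o1,d1=ray("top",[ua]);o2,d2=ray("side",[ub]);d1=d1[0];d2=d2[0]
    k=np.linalg.lstsq(np.c_[d1,-d2],o2-o1,rcond=None)[0];a=o1+k[0]*d1;b=o2+k[1]*d2
    return ((a+b)/2).round(1),np.linalg.norm(a-b).round(1)
def tri2(ma,mb):
    f=lambda m:np.mean(np.nonzero(m)[::-1],axis=1)
    return tri(f(ma),f(mb))
E
python3 - <<'E'
from m import *
T=np.load("top0.npz");S=np.load("side0.npz");P=cloud("top",T['d']);Q=cloud("side",S['d'])
hsv=cv2.cvtColor(T['c'],cv2.COLOR_RGB2HSV).astype(int);H,Sa,V=hsv[...,0],hsv[...,1],hsv[...,2]
hs=cv2.cvtColor(S['c'],cv2.COLOR_RGB2HSV).astype(int);H2,S2,V2=hs[...,0],hs[...,1],hs[...,2]
w=(V<62)&(Sa<90)
for n,s,r in(("wide",(212,213),(237,183)),("narrow",(242,214),(0,0))):
    m=blob(w,s);print(n,m.sum(),outline("top",m,27),"floor depth",np.nanmedian(P[m][:,2]).round(1))
# side wells
w2=(V2<62)&(S2<110)
for n,s in(("wide",(261,184)),("narrow",(265,195))):
    m=blob(w2,s);print(n,'side',m.sum(),outline("side",m,27) if m.sum()>20 else '')
orange=(H<18)&(Sa>120)&(V>90);m=blob(orange,(293,210));
o2=(H2<18)&(S2>120)&(V2>90);m2=blob(o2,(281,208))
print("knob",m.sum(),m2.sum(),outline("top",m,57),tri2(m,m2),"top z",np.nanmax(P[m][:,2]).round(1))
# leveller white cap on grip top
cap=blob((V>170)&(Sa<50),(388,221));cap2=blob((V2>170)&(S2<50),(297,260))
print("cap",cap.sum(),cap2.sum(),outline("top",cap,48),tri2(cap,cap2),np.nanmedian(P[cap][:,2]))
# height-based objects in top
for n,(u0,u1,v0,v1) in dict(tamper=(283,302,198,222),pf=(308,342,198,232),lev=(372,398,208,238),ring=(405,434,215,245)).items():
    c=P[v0:v1,u0:u1].reshape(-1,3);q=c[(c[:,2]>8)]
    print(n,len(q),q.min(0).round(0),q.max(0).round(0),((q.min(0)+q.max(0))/2).round(0),q.mean(0).round(1))
E
```

```text
wide 428 (array([506.4, 243.6]), array([35.3, 35.6])) floor depth 16.2
narrow 245 (array([499.9, 148.9]), array([26.1, 26.9])) floor depth 16.3
wide side 94 (array([508.1, 227.2]), array([22.1, 34.7]))
narrow side 56 (array([502.6, 133.2]), array([16. , 23.9]))
knob 81 127 (array([516.6, -10.5]), array([14.6, 15.2])) (array([517.7, -11. ,  54.4]), np.float64(2.0)) top z 83.7
cap 42 31 (array([ 481.8, -306.5]), array([ 9.6, 11. ])) (array([ 483.6, -307.3,   46.9]), np.float64(3.4)) 49.29376729657724
tamper 217 [492. -40.   8.] [551.  15.  84.] [521. -12.  46.] [512.5  -7.   49.4]
pf 493 [ 450. -158.    8.] [545. -69.  42.] [ 498. -113.   25.] [ 503.2 -113.6   25.7]
lev 364 [ 447. -339.    8.] [ 515. -271.   54.] [ 481. -305.   31.] [ 480.3 -301.2   28.1]
ring 173 [ 424. -460.    8.] [ 489. -387.   41.] [ 456. -424.   24.] [ 458.2 -422.2   22.4]
```

Run:
```python
from m import *
T=np.load("top0.npz");S=np.load("side0.npz");P=cloud("top",T['d']);Q=cloud("side",S['d'])
hsv=cv2.cvtColor(T['c'],cv2.COLOR_RGB2HSV).astype(int);H,Sa,V=hsv[...,0],hsv[...,1],hsv[...,2]
B=T['c'].astype(int);print("ring est",plane("top",[[420.4,229.9]],32))
blue=B[...,2]-B[...,0]
print(B[230,410:436:2].tolist()); print("table",B[240,300].tolist())
# steel = bluish versus warm counter
st=(blue>-3);
m=np.zeros_like(st);m[196:234,306:344]=st[196:234,306:344]
n=blob(m,(313,211)); print("pf steel",n.sum(),outline("top",n,33))
m=np.zeros_like(st);m[214:245,398:440]=(blue>-3)[214:245,398:440];n=blob(m,(432,231));print("ring",n.sum(),outline("top",n,32))
m=np.zeros_like(st);m[205:240,370:400]=st[205:240,370:400];n=blob(m,(378,230));print("lev steel+grip",n.sum(),outline("top",n,12))
m=np.zeros_like(st);m[200:224,280:303]=(st|((H<18)&(Sa>120)))[200:224,280:303];n=blob(m,(291,214));print("tamper",n.sum(),outline("top",n,12))
# handle line
hd=np.zeros_like(st);hd[228:268,308:330]=((V<75)&(P[...,2]>8)|((V<45)))[228:268,308:330];n=blob(hd,(320,240))
ys,xs=np.nonzero(n);p=plane("top",np.c_[xs,ys],20)[:,:2];l=cv2.fitLine(p.astype(np.float32),cv2.DIST_HUBER,0,.01,.01).ravel();print("handle",n.sum(),l,p.min(0),p.max(0),'z',np.nanmedian(P[n][:,2]))
e=l[:2]*np.sign(l[0]);print("yaw",np.arctan2(e[1],e[0]),"y at x=450",l[3]+e[1]/e[0]*(450-l[2]),"at 505",l[3]+e[1]/e[0]*(505-l[2]))
# cradle U
m=np.zeros_like(st);m[188:232,158:200]=((V>105)&(blue>-12)&(P[...,2]>45))[188:232,158:200]
ys,xs=np.nonzero(m);p=plane("top",np.c_[xs,ys],62);c=np.array([513,338.3]);th=-.0685;R=np.array([[np.cos(th),-np.sin(th)],[np.sin(th),np.cos(th)]])
L=(p[:,:2]-c)@R;print("U",len(L),"z",np.nanmedian(P[m][:,2]))
arm=L[:,0]<5
print("arm sides",np.median(L[arm&(L[:,1]>0),1]),np.median(L[arm&(L[:,1]<0),1]),"back x",np.median(L[(abs(L[:,1])<8)&(L[:,0]>15),0]),"tip",L[:,0].min())
# side cloud heights
for n,(a,b,r) in dict(ring=(456,-427,42),pf=(505,-115,45),lev=(482,-307,42),tray=(505,195,100),cradle=(513,338,50)).items():
    k=np.hypot(Q[...,0]-a,Q[...,1]-b)<r;q=Q[k];q=q[q[:,2]>10];print(n,len(q),np.percentile(q,[2,50,98],axis=0).round(0).tolist())
```

```text
ring est [[ 456.66276398 -415.84476688   32.        ]]
[[113, 111, 103], [162, 156, 142], [163, 156, 141], [162, 154, 139], [134, 128, 115], [85, 82, 73], [82, 78, 71], [85, 82, 75], [90, 90, 84], [93, 94, 87], [124, 123, 114], [166, 160, 145], [167, 160, 144]]
table [171, 163, 148]
pf steel 243 (array([ 505.8, -117.7]), array([26. , 28.8]))Traceback (most recent call last):
  File "<stdin>", line 11, in <module>
  File "m.py", line 6, in blob
    ys,xs=np.nonzero(l);i=np.argmin((xs-seed[0])**2+(ys-seed[1])**2);k=l[ys[i],xs[i]]
                          ~~~~~~~~~^^^^^^^^^^^^^^^^^^^^^^^^^^^^^^^^^
    return _wrapfunc(a, 'argmin', axis=axis, out=out, **kwds)
    return bound(*args, **kwds)
ValueError: attempt to get argmin of an empty sequence
```

```bash
cat > n.py <<'E'
from m import *
T=np.load("top0.npz");S=np.load("side0.npz");P=cloud("top",T['d']);Q=cloud("side",S['d'])
hsv=cv2.cvtColor(T['c'],cv2.COLOR_RGB2HSV).astype(int);H,Sa,V=hsv[...,0],hsv[...,1],hsv[...,2]
B=T['c'].astype(float);ra=B[...,2]/(B[...,0]+1)
def f(n,z,u0,u1,v0,v1,th=.905,extra=None):
    m=np.zeros(V.shape,bool);g=(ra>th)
    if extra is not None:g=g|extra
    m[v0:v1,u0:u1]=g[v0:v1,u0:u1];k,l,st,ce=cv2.connectedComponentsWithStats(m.astype(np.uint8),connectivity=8)
    m=l==1+np.argmax(st[1:,4]);e=outline("top",m,z);c=circ(m);print(n,m.sum(),e,"bbox",c.min(0),c.max(0));return m
f("pf",33,306,344,196,228);f("ring",32,404,440,212,248)
f("lev",12,370,400,205,240);f("tamp",12,280,303,198,224,extra=(H<18)&(Sa>120))
hd=np.zeros(V.shape,bool);hd[230:268,308:330]=(V<50)[230:268,308:330];n=blob(hd,(320,240))
ys,xs=np.nonzero(n);p=plane("top",np.c_[xs,ys],20)[:,:2];l=cv2.fitLine(p.astype(np.float32),cv2.DIST_HUBER,0,.01,.01).ravel();print("handle",n.sum(),l,p.min(0),p.max(0),'z',np.nanmedian(P[n][:,2]))
e=l[:2]*np.sign(l[0]);print("yaw",np.arctan2(e[1],e[0]),"y at x=450",l[3]+e[1]/e[0]*(450-l[2]),"at 505",l[3]+e[1]/e[0]*(505-l[2]))
m=np.zeros(V.shape,bool);m[188:232,158:200]=((V>100)&(ra>.9)&(P[...,2]>45))[188:232,158:200]
ys,xs=np.nonzero(m);p=plane("top",np.c_[xs,ys],62);c=np.array([513,338.3]);th=-.0685;R=np.array([[np.cos(th),-np.sin(th)],[np.sin(th),np.cos(th)]])
L=(p[:,:2]-c)@R;print("U",len(L),"z",np.nanmedian(P[m][:,2]))
arm=L[:,0]<5
print("arm sides",np.median(L[arm&(L[:,1]>0),1]),np.median(L[arm&(L[:,1]<0),1]),"back x",np.median(L[(abs(L[:,1])<8)&(L[:,0]>15),0]),"tip",L[:,0].min())
for n,(a,b,r) in dict(ring=(456,-420,42),pf=(505,-115,45),lev=(482,-307,42),tray=(505,195,40),cradle=(513,338,50)).items():
    k=np.hypot(Q[...,0]-a,Q[...,1]-b)<r;q=Q[k];q=q[q[:,2]>10];print(n,len(q),np.percentile(q,[2,50,98],axis=0).round(0).tolist())
E
python3 n.py
```

```text
pf 556 (array([ 503.9, -112.6]), array([37.9, 44.5])) bbox [310 202] [340 227]
ring 122 (array([ 454.4, -412.2]), array([28.3, 34.1])) bbox [412 221] [430 240]
lev 375 (array([ 480.6, -304.8]), array([34. , 34.5])) bbox [373 212] [394 233]
tamp 83 (array([522.5, -13.1]), array([14.9, 16.3])) bbox [288 204] [298 213]
handle 192 [ 9.8596460e-01 -1.6695470e-01  4.0033090e+02 -9.2992195e+01] [ 347.35222039 -108.49776902] [454.30744326 -76.59510571] z 33.17871117747973
yaw -0.1677402 y at x=450 -101.402725 at 505 -110.71595
U 157 z 65.45896773897903
arm sides 38.500313597846095 -35.88545987641445 back x 36.213991968061315 tip -46.26280110134354
ring 285 [[431.0, -451.0, 11.0], [461.0, -408.0, 21.0], [491.0, -386.0, 32.0]]
pf 267 [[464.0, -150.0, 12.0], [509.0, -100.0, 26.0], [545.0, -77.0, 37.0]]
lev 297 [[456.0, -339.0, 10.0], [482.0, -321.0, 31.0], [514.0, -291.0, 49.0]]
tray 157 [[469.0, 159.0, 12.0], [507.0, 184.0, 23.0], [540.0, 231.0, 29.0]]
cradle 281 [[469.0, 294.0, 18.0], [517.0, 329.0, 27.0], [556.0, 377.0, 65.0]]
```

```bash
cat > go.py <<'E'
# usage: go.py x y zgrasp yaw : shift (tool axes, units of 100 mm) and turn (units of 45 deg) to bring grasp point there, tool down
import sys;from h import *
from scipy.spatial.transform import Rotation as Ro
s=status.sense();x,y,z,a=map(float,sys.argv[1:5])
R=Ro.from_quat(np.array(s["ee_rot"])[[1,2,3,0]])
G=Ro.from_matrix([[np.cos(a),np.sin(a),0],[np.sin(a),-np.cos(a),0],[0,0,-1]])
d=R.inv().apply(np.array([x,y,z+155])-s["eef_pos"])/100
print("t",round(s["time_s"],2),"pos",np.round(s["eef_pos"],1),"shift",d.round(3),"turn",((R.inv()*G).as_rotvec()/(np.pi/4)).round(3),"F",np.round(s["force"],1),"w",round(s["grip_width"],3),"gf",round(s["grip_force"],1),"j6",np.round(s["joints"][5],2))
E
for i in 1 2 3 4; do python3 -m crank '[[1,-0.75,0,0,0,0,0],[1,-0.75,0,0,0,0,0],[1,-0.75,0,0,0,0,0]]' | tail -c 300; done
python3 -m crank '[[0,0,0.5,0,0,0.57,0],[0,0,1,0,0,0.57,0],[0,0,1,0,0,0.57,0],[0,0,1,0,0,0.57,0]]' 100
python3 go.py 448.5 -102 70 -0.165
```

```text
time_s: 0.4
eef_pos: [224.5, -400.9, 404.5]
ee_rot: [-0.001, 0.99, 0.144, 0.0]
force: [0.9, -0.5, 0.3]
grip_width: 1.003
grip_force: 0.0
time_s: 0.7
eef_pos: [299.1, -300.4, 404.6]
ee_rot: [-0.0, 0.99, 0.144, 0.0]
force: [0.5, -0.5, -0.5]
grip_width: 0.998
grip_force: 0.0
time_s: 1.0
eef_pos: [373.8, -200.2, 404.6]
ee_rot: [-0.0, 0.99, 0.144, 0.0]
force: [1.3, -0.1, -0.0]
grip_width: 0.999
grip_force: 0.0
time_s: 1.3
eef_pos: [448.5, -99.9, 404.5]
ee_rot: [-0.0, 0.99, 0.144, -0.0]
force: [0.0, -0.5, -0.1]
grip_width: 1.003
grip_force: 0.0
time_s: 1.7
eef_pos: [447.2, -102.6, 303.7]
ee_rot: [-0.001, 0.997, -0.081, -0.001]
force: [0.0, -1.1, 0.3]
grip_width: 1.0
grip_force: 0.0
t 1.7 pos [ 447.2 -102.6  303.7] shift [ 0.014 -0.007  0.787] turn [-0.001  0.003  0.004] F [ 0.  -1.1  0.3] w 1.0 gf 0.0 j6 1.25
```

```bash
python3 -m crank '[[0.014,-0.007,0.5,0,0,0,0],[0.014,-0.007,0.9,0,0,0,0],[0.014,-0.007,0.9,0,0,0,0]]' | head -3
python3 -m crank '[[0,0,0.2,0,0,0,0],[0,0,0.36,0,0,0,0],[0,0,0.36,0,0,0,0],[0,0,0.36,0,0,0,1],[0,0,0.36,0,0,0,1],[0,0,0.36,0,0,0,1],[0,0,0.36,0,0,0,1],[0,0,0.36,0,0,0,1],[0,0,0.36,0,0,0,1],[0,0,0.36,0,0,0,1],[0,0,0.36,0,0,0,1]]' 100
python3 go.py 448.5 -102 22 -0.165
```

```text
time_s: 2.0
eef_pos: [447.9, -101.9, 211.9]
ee_rot: [-0.001, 0.997, -0.079, -0.003]
time_s: 3.1
eef_pos: [448.9, -102.3, 179.3]
ee_rot: [0.0, 0.997, -0.08, 0.0]
force: [-3.0, 0.6, 8.2]
grip_width: 0.251
grip_force: 97.5
t 3.1 pos [ 448.9 -102.3  179.3] shift [-0.004 -0.002  0.023] turn [ 0.    -0.001  0.005] F [-3.   0.6  8.2] w 0.251 gf 97.5 j6 1.25
```

```bash
python3 -m crank '[[0,0,-0.2,0,0,0,1],[0,0,-0.5,0,0,0,1],[0,0,-0.9,0,0,0,1],[0,0,-0.9,0,0,0,1]]' 
python3 -m crank '[[0,0,-0.4,0,0,0,1],[0,0,-0.4,0,0,0,1],[0,0,-0.4,0,0,0,1]]' |tail -3
python3 go.py 457 342.6 150 -0.0685
python3 - <<'E'
from h import *
for n in("top","side"):
    c,d=capture(n);np.savez(f"{n}1.npz",c=c,d=d)
    u0,u1,v0,v1=(270,400,150,280) if n=="top" else (180,340,150,290)
    cv2.imwrite(f"pics/{n}1.png",cv2.resize(c[v0:v1,u0:u1],None,fx=4,fy=4,interpolation=3)[:,:,::-1])
a=cv2.imread("pics/top1.png");b=cv2.imread("pics/side1.png");h=max(len(a),len(b))
f=lambda q:np.vstack([q,np.zeros((h-len(q),q.shape[1],3),np.uint8)])
o=np.hstack([f(a),f(b)]);cv2.imwrite("pics/both1.png",cv2.resize(o,(800,int(len(o)*800/o.shape[1]))))
E
```

```text
time_s: 3.5
eef_pos: [449.5, -102.5, 272.5]
ee_rot: [0.001, 0.997, -0.08, 0.003]
force: [0.8, 0.1, -4.0]
grip_width: 0.249
grip_force: 98.7
force: [-0.8, 0.5, -4.5]
grip_width: 0.252
grip_force: 99.7
t 3.8 pos [ 448.5 -102.1  307.9] shift [-0.628 -4.403  0.031] turn [-0.     0.001 -0.118] F [-0.8  0.5 -4.5] w 0.252 gf 99.7 j6 1.25
```

View pics/both1.png

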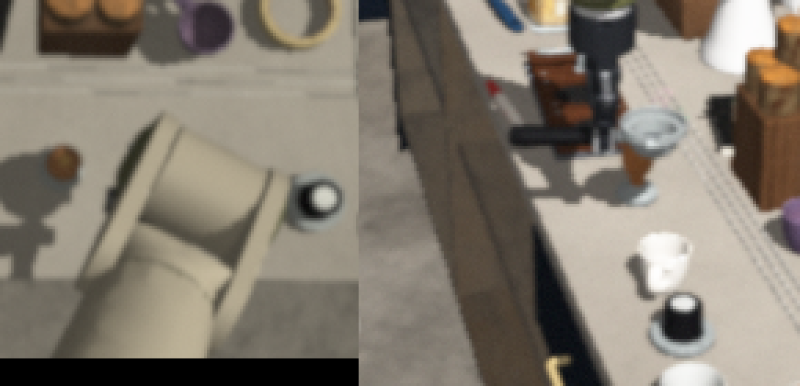

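The left half shows that the arm blocks the top view. In the right half the portafilter is held level, handle to the left and head at about (655,130) of the picture. Next I'll measure the head from the side view while it is in the hand.

```bash
cat > pf.py <<'E'
import sys;from m import *
def head(S,zo,guess):
    Q=cloud("side",S['d']);C=S['c'].astype(float);r=C[...,2]/(C[...,0]+1)
    m=(np.hypot(Q[...,0]-guess[0],Q[...,1]-guess[1])<47)&(abs(Q[...,2]-zo-30)<14)&(C.sum(2)>150)&(r>.88)
    n,l,st,ce=cv2.connectedComponentsWithStats(m.astype(np.uint8));m=l==1+np.argmax(st[1:,4])
    print("n",m.sum(),"ellipse",outline("side",m,zo+34))
    q=Q[m];print("pct",np.percentile(q,[3,97],axis=0).round(0).tolist())
    A=np.c_[q[:,:2]-q[:,:2].mean(0),np.ones(len(q))]
    top=q[q[:,2]>zo+22];A=np.c_[top[:,:2]-guess,np.ones(len(top))];k=np.linalg.lstsq(A,top[:,2],rcond=None)[0];print("slope",k.round(3))
    return m
if __name__=="__main__":
    head(np.load("side1.npz"),128.6,(504,-112))
    # undisturbed pf in first picture for comparison
    head(np.load("side0.npz"),0,(504,-112))
E
python3 pf.py
```

```text
n 272 ellipse (array([ 503.4, -126.7]), array([41.4, 47.9]))
pct [[465.0, -156.0, 146.0], [545.0, -77.0, 163.0]]
slope [-8.00000e-03 -1.70000e-02  1.56633e+02]
n 233 ellipse (array([ 506. , -119.6]), array([38.9, 45.7]))
pct [[466.0, -149.0, 18.0], [545.0, -77.0, 37.0]]
slope [ 2.000e-03 -4.000e-02  2.924e+01]
```

```bash
for i in 1 2 3 4 5; do python3 -m crank '[[-0.06,-0.44,0,0,0,0,1],[-0.126,-0.88,0,0,0,0,1],[-0.126,-0.88,0,0,0,0,1]]' | sed -n 2p; done
python3 -m crank '[[0,0,0,0,0,-0.12,1],[0,0,0,0,0,-0.12,1],[0,0,0,0,0,-0.12,1]]'|tail -3
python3 go.py 457 342.6 120 -0.0685
python3 - <<'E'
from h import *
import pf
c,d=capture("side");np.savez("side2.npz",c=c,d=d);s=status.sense();zo=s["eef_pos"][2]-179.3
pf.head(np.load("side2.npz"),zo,(513,339))
cv2.imwrite("pics/side2.png",cv2.resize(c[90:230,180:340],None,fx=5,fy=4.2,interpolation=3)[:,:,::-1])
E
```

```text
eef_pos: [449.7, -9.6, 307.1]
eef_pos: [451.4, 79.0, 307.3]
eef_pos: [453.2, 167.6, 307.4]
eef_pos: [455.1, 256.2, 307.4]
eef_pos: [456.8, 344.9, 307.2]
force: [0.8, -0.2, -3.9]
grip_width: 0.247
grip_force: 101.2
t 5.7 pos [457.5 341.3 308. ] shift [-0.005 -0.013  0.33 ] turn [ 0.001  0.002 -0.002] F [ 0.8 -0.2 -3.9] w 0.247 gf 101.2 j6 2.08
n 149 ellipse (array([509.9, 317.6]), array([35.9, 50.2]))
pct [[479.0, 294.0, 145.0], [553.0, 371.0, 163.0]]
slope [-9.00000e-03 -5.00000e-03  1.57082e+02]
```

View pics/side2.png

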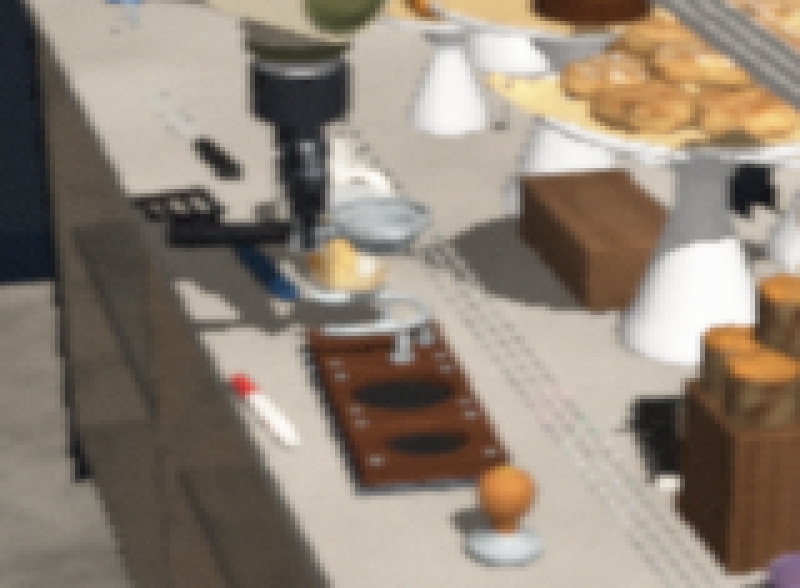

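The side view shows the portafilter level above the U, handle to the left at (230,235). I'll lower it in stages.

```bash
python3 -m crank '[[-0.005,-0.013,0.3,0,0,0,1],[-0.005,-0.013,0.55,0,0,0,1],[-0.005,-0.013,0.55,0,0,0,1],[-0.005,-0.013,0.65,0,0,0,1],[-0.005,-0.013,0.75,0,0,0,1],[-0.005,-0.013,0.75,0,0,0,1]]'
python3 -m crank '[[0,0,0.05,0,0,0,1],[0,0,0.1,0,0,0,1],[0,0,0.1,0,0,0,1]]'
```

```text
time_s: 6.35
eef_pos: [456.6, 343.4, 233.0]
ee_rot: [0.0, 0.999, -0.034, -0.001]
force: [-0.2, -0.1, -4.5]
grip_width: 0.247
grip_force: 101.0
time_s: 6.65
eef_pos: [456.6, 343.5, 223.2]
ee_rot: [0.0, 0.999, -0.033, -0.0]
force: [-0.4, -0.3, -4.8]
grip_width: 0.254
grip_force: 101.1
```

```bash
for i in 1 2 3; do python3 -m crank '[[0,0,0.01,0,0,0,1],[0,0,0.015,0,0,0,1],[0,0,0.015,0,0,0,1]]'|grep -E 'eef|force|rot'; done
```

```text
eef_pos: [456.7, 343.5, 222.3]
ee_rot: [-0.0, 0.999, -0.033, 0.0]
force: [0.2, 0.0, -4.0]
grip_force: 101.1
eef_pos: [456.7, 343.6, 220.8]
ee_rot: [-0.0, 0.999, -0.033, 0.0]
force: [-0.4, -0.3, -3.0]
grip_force: 101.3
eef_pos: [456.7, 343.6, 220.1]
ee_rot: [-0.0, 0.999, -0.033, 0.0]
force: [-4.8, -1.2, 5.4]
grip_force: 102.7
```

```bash
python3 -m crank '[[0,0,0,0,0,0,0.72],[0,0,0,0,0,0,0.66],[0,0,0,0,0,0,0.66],[0,0,0,0,0,0,0.66],[0,0,0,0,0,0,0.66],[0,0,0,0,0,0,0.66]]'
python3 - <<'E'
from h import *
c,d=capture("side");np.savez("side3.npz",c=c,d=d)
cv2.imwrite("pics/side3.png",cv2.resize(c[100:190,210:290],None,fx=6,fy=6,interpolation=3)[:,:,::-1])
E
```

```text
time_s: 8.15
eef_pos: [456.7, 343.5, 219.2]
ee_rot: [-0.0, 0.999, -0.033, 0.0]
force: [-0.3, -0.2, -0.6]
grip_width: 0.343
grip_force: 0.0
```

View pics/side3.png

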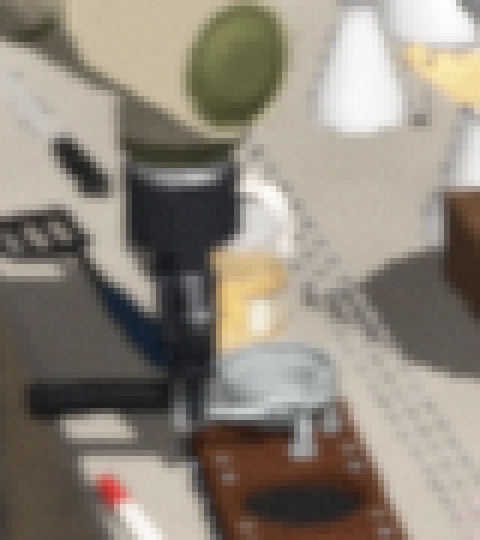

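The portafilter hangs level in the cradle, flange at about (270,385) and handle at (100,395) in the crop. I'll raise the gripper clear, then move towards the ring.

```bash
python3 -m crank '[[0,0,-0.1,0,0,0,0.66],[0,0,-0.3,0,0,0,0.66],[0,0,-0.6,0,0,0,0.66],[0,0,-0.9,0,0,0,0.5],[0,0,-0.9,0,0,0,0]]'|sed -n '2p;4p'
for i in 1 2 3 4 5 6 7 8; do python3 -m crank '[[0.04,0.48,0,0,0,0,0],[0.065,0.95,0,0,0,0,0],[0.065,0.95,0,0,0,0,0]]' | sed -n 2p; done
python3 go.py 457 -416 120 -0.0685
python3 - <<'E'
from m import *
for n in("top","side"):
    c,d=capture(n);np.savez(f"{n}4.npz",c=c,d=d)
T=np.load("top4.npz");C=T['c'];P=cloud("top",T['d'])
a=cv2.resize(C[185:240,155:235],(560,385),interpolation=3)
S=np.load("side4.npz");c=S['c'];b=cv2.resize(c[170:325,210:330],(300,385),interpolation=3)
cv2.imwrite("pics/p4.png",cv2.resize(np.hstack([a,b])[:,:,::-1],(800,358)))
E
```

```text
eef_pos: [457.1, 343.8, 314.0]
force: [1.0, 0.4, -0.1]
eef_pos: [456.9, 244.8, 309.1]
eef_pos: [457.2, 149.8, 309.2]
eef_pos: [457.5, 54.7, 309.3]
eef_pos: [457.7, -40.3, 309.3]
eef_pos: [458.0, -135.3, 309.2]
eef_pos: [458.2, -230.3, 309.1]
eef_pos: [458.3, -325.3, 308.9]
eef_pos: [458.4, -420.4, 308.5]
t 11.1 pos [ 458.4 -420.4  308.5] shift [-0.017 -0.043  0.335] turn [ 0.001 -0.    -0.   ] F [ 0.2 -0.1 -0.4] w 0.996 gf 0.0 j6 0.71
```

View pics/p4.png

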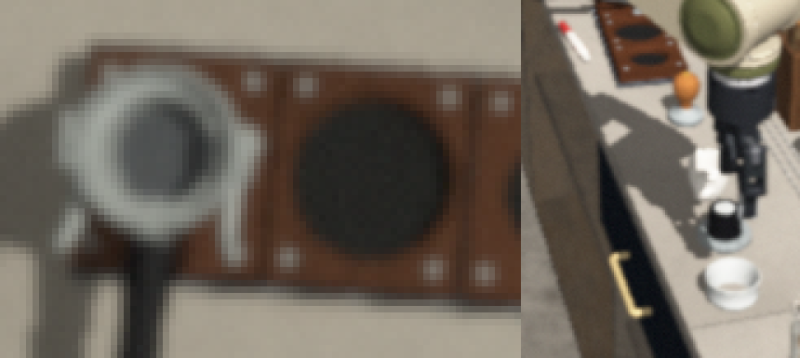

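The left crop shows the portafilter seated: rim circle centred at about (158,150), handle straight down between the tips at (145,300). The right crop shows the ring at (733,283), clear of the gripper. Next I'll measure the seated rim and refine the ring.

Run:
```python
from m import *
T=np.load("top4.npz");C=T['c'].astype(float);P=cloud("top",T['d'])
z=P[...,2];m=(z>58)&(np.hypot(P[...,0]-513,P[...,1]-339)<60);m=m&(C.sum(2)>240)
print("flange pts",m.sum(),np.nanpercentile(P[m],[3,50,97],axis=0).round(0).tolist())
k,l,st,ce=cv2.connectedComponentsWithStats(m.astype(np.uint8));m=l==1+np.argmax(st[1:,4]);print(outline("top",m,76))
# inner dark bowl
gray=C.mean(2);g=(gray<125)&(np.hypot(P[...,0]-513,P[...,1]-339)<33)
sub=np.zeros(g.shape,bool);sub[195:225,165:195]=g[195:225,165:195];n=blob(sub,(179,208));print("bowl",n.sum(),outline("top",n,65))
# rim ring by Hough on upscaled crop
def hough(n,c,box,z,r,f=8):
    u0,u1,v0,v1=box;g=cv2.GaussianBlur(cv2.cvtColor(cv2.resize(c[v0:v1,u0:u1],None,fx=f,fy=f,interpolation=3),cv2.COLOR_RGB2GRAY),(0,0),3)
    h=cv2.HoughCircles(g,cv2.HOUGH_GRADIENT,1,20,param1=60,param2=12,minRadius=int(r[0]*f),maxRadius=int(r[1]*f))
    for q in h[0][:4]:
        uv=(q[:2]+.5)/f-.5+[u0,v0];print("hough",uv.round(1),(q[2]/f).round(1),plane(n,[uv],z).round(1))
hough("top",T['c'],(160,200,190,232),76,(11,14))
print("ring");T0=np.load("top0.npz");hough("top",T0['c'],(404,438,214,248),32,(8,12))
S0=np.load("side0.npz");Q=cloud("side",S0['d'])
mm=(np.hypot(Q[...,0]-457,Q[...,1]+416)<50)&(Q[...,2]>8);mm[:278]=0
print(outline("side",mm,25),mm.sum(),np.nanpercentile(Q[mm],[2,98],axis=0).round(0).tolist())
c=S0['c'].astype(float);w=(c[...,2]/(c[...,0]+1)>.93);w[:281]=0;w[306:]=0;w[:,:285]=0;w[:,318:]=0
k,l,st,ce=cv2.connectedComponentsWithStats(w.astype(np.uint8));w=l==1+np.argmax(st[1:,4]);cc=circ(w);print("side ring px",w.sum(),cc.min(0),cc.max(0))
print("proj of ring rim",proj("side",[[457+33*np.cos(t),-416+33*np.sin(t),32] for t in np.linspace(0,6.28,9)]).round(0).tolist(),proj("top",[[457,-416,32]]))
```

```text
flange pts 430 [[473.0, 297.0, 61.0], [510.0, 343.0, 70.0], [549.0, 380.0, 80.0]]
(array([508.5, 338.2]), array([43.6, 45.8]))
bowl 246 (array([515.2, 332.8]), array([25.7, 26.1]))Traceback (most recent call last):
  File "<stdin>", line 15, in <module>
  File "<stdin>", line 13, in hough
TypeError: 'NoneType' object is not subscriptable
```

Run:
```python
from m import *
print("rim by eye",plane("top",[[178.8,207.5]],76))
T=np.load("top4.npz");C=T['c'].astype(float);P=cloud("top",T['d'])
# radial-edge circle: steel vs brown/dark, far arc only
G=T['c'];r=C[...,2]/(C[...,0]+1);m=(r>.85)&(C.sum(2)>300);sub=np.zeros(m.shape,bool);sub[192:220,160:197]=m[192:220,160:197]
k,l,st,ce=cv2.connectedComponentsWithStats(sub.astype(np.uint8));sub=l==1+np.argmax(st[1:,4])
p=plane("top",circ(sub),74)[:,:2];from scipy.optimize import least_squares as ls
for _ in range(4):
    d=np.hypot(*(p-[511.5,338.5]).T);sel=(d>34)&(d<42)&(p[:,0]>500);q=p[sel]
s=ls(lambda v:np.hypot(q[:,0]-v[0],q[:,1]-v[1])-v[2],[511,338,39],loss="soft_l1");print("arc fit",s.x.round(1),len(q))
T0=np.load("top0.npz");P0=cloud("top",T0['d']);D=T0['c'].astype(float)
for th in(20,):
    z=P0[...,2];mm=np.zeros(z.shape,bool);mm[214:247,400:440]=(z>14)[214:247,400:440];q=P0[mm]
    print("ring top depth",len(q),np.nanpercentile(q,[3,97],axis=0).round(0).tolist())
S0=np.load("side0.npz");Q=cloud("side",S0['d'])
mm=(np.hypot(Q[...,0]-457,Q[...,1]+416)<50)&(Q[...,2]>20);mm[:278]=0
print(mm.sum(),np.nanpercentile(Q[mm],[2,98],axis=0).round(0).tolist())
print(proj("side",[[457+33*np.cos(t),-416+33*np.sin(t),32] for t in np.linspace(0,6.28,5)]).round(1).tolist(),proj("top",[[457,-416,32]]))
```

```text
rim by eye [[513.17585023 336.71132097  76.        ]]
arc fit [512.  338.5  40.1] 27
ring top depth 134 [[425.0, -447.0, 15.0], [488.0, -388.0, 36.0]]
156 [[430.0, -452.0, 20.0], [492.0, -386.0, 33.0]]
[[310.9, 285.6], [295.9, 280.4], [288.1, 289.6], [303.3, 295.0], [310.9, 285.6]] [[420.44494792 229.79401826]]
```

```bash
python3 -m crank '[[-0.01,-0.03,0.4,0,0,0,0],[-0.01,-0.03,0.8,0,0,0,0],[-0.01,-0.03,0.8,0,0,0,0]]'|sed -n 2p
python3 -m crank '[[0,0,0.2,0,0,0,0],[0,0,0.4,0,0,0,0],[0,0,0.5,0,0,0,0],[0,0,0.5,0,0,0,0]]' 40
python3 go.py 458.5 -417.5 23 -0.0685
python3 - <<'E'
from h import *
c,d=capture("side");np.savez("side5.npz",c=c,d=d)
cv2.imwrite("pics/side5.png",cv2.resize(c[230:320,250:350],None,fx=6,fy=6,interpolation=3)[:,:,::-1])
E
```

```text
eef_pos: [457.4, -411.9, 224.6]
time_s: 11.9
eef_pos: [457.7, -414.4, 179.5]
ee_rot: [-0.0, 0.999, -0.033, -0.0]
force: [0.3, -0.3, 1.2]
grip_width: 0.998
grip_force: 0.0
t 11.9 pos [ 457.7 -414.4  179.5] shift [0.01  0.031 0.015] turn [-0.001  0.001  0.004] F [ 0.3 -0.3  1.2] w 0.998 gf 0.0 j6 0.71
```

View pics/side5.png

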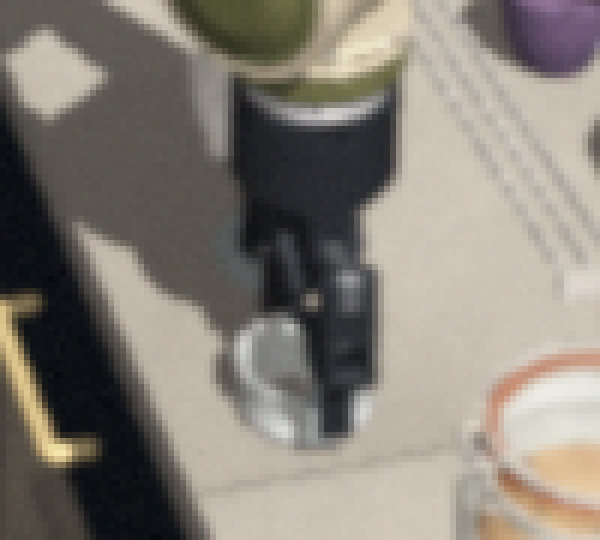

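Run:
```python
from m import *
print("near finger tip",proj("side",[[457.7+3,-414.4-46,15],[457.7+3,-414.4-46,8]]).round(1).tolist())
S=np.load("side5.npz");c=S['c'].astype(float)
# ring outline left edge & bottom
print("ring rim for x=448,453,458",[proj("side",[[x-33,-416,32],[x,-416-27,0],[x+33,-416,32],[x,-416+33,32]]).round(1).tolist() for x in(448,453,458)])
Q=cloud("side",S['d']);m=(np.hypot(Q[...,0]-455,Q[...,1]+416)<50)&(Q[...,2]>8)&(Q[...,2]<36)&(c.sum(2)>330);m[:278]=0
q=Q[m];print(m.sum(),np.percentile(q,[2,98],axis=0).round(0).tolist());print(np.array(circ(m)).min(0),circ(m).max(0))
```

```text
near finger tip [[305.8, 302.4], [305.7, 304.4]]
ring rim for x=448,453,458 [[[284.9, 290.2], [299.2, 303.5], [307.8, 286.1], [292.8, 281.0]], [[286.7, 289.8], [300.9, 303.1], [309.5, 285.8], [294.5, 280.7]], [[288.4, 289.5], [302.6, 302.8], [311.2, 285.6], [296.2, 280.4]]]
155 [[430.0, -463.0, 8.0], [484.0, -388.0, 31.0]]
[290 283] [302 302]
```

The finger's position in the picture matches its projection. The ring centre is at about (460,-417), so I'll shift slightly and close.

```bash
python3 -m crank '[[0.02,0.03,0.01,0,0,0,0],[0.02,0.03,0.01,0,0,0,0.5],[0.02,0.03,0.01,0,0,0,0.5],[0.02,0.03,0.01,0,0,0,0.5],[0.02,0.03,0.01,0,0,0,0.5],[0.02,0.03,0.01,0,0,0,0.5],[0.02,0.03,0.01,0,0,0,0.5]]' 40
python3 -m crank '[[0,0,-0.1,0,0,0,0.5],[0,0,-0.4,0,0,0,0.5],[0,0,-0.8,0,0,0,0.5],[0,0,-0.9,0,0,0,0.5]]'
python3 -m crank '[[0,0,-0.4,0,0,0,0.5],[0,0,-0.5,0,0,0,0.5],[0,0,-0.5,0,0,0,0.5]]'
python3 go.py 512 338.5 150 -0.0685
python3 - <<'E'
from h import *
c,d=capture("side");np.savez("side6.npz",c=c,d=d)
cv2.imwrite("pics/side6.png",cv2.resize(c[180:310,250:350],None,fx=5,fy=4.5,interpolation=3)[:,:,::-1])
E
```

```text
time_s: 12.65
eef_pos: [459.1, -418.5, 179.5]
ee_rot: [0.001, 0.999, -0.033, 0.001]
force: [-1.9, 1.0, 6.5]
grip_width: 0.733
grip_force: 43.2
time_s: 13.05
eef_pos: [459.4, -418.8, 273.3]
ee_rot: [0.003, 0.999, -0.033, 0.002]
force: [0.6, -0.1, -0.3]
grip_width: 0.734
grip_force: 44.3
time_s: 13.35
eef_pos: [459.0, -418.3, 319.7]
ee_rot: [0.001, 0.999, -0.033, 0.001]
force: [-0.6, -0.5, -1.2]
grip_width: 0.736
grip_force: 44.5
t 13.35 pos [ 459.  -418.3  319.7] shift [ 0.025 -7.587  0.129] turn [ 0.003 -0.003  0.002] F [-0.6 -0.5 -1.2] w 0.736 gf 44.5 j6 0.71
```

View pics/side6.png

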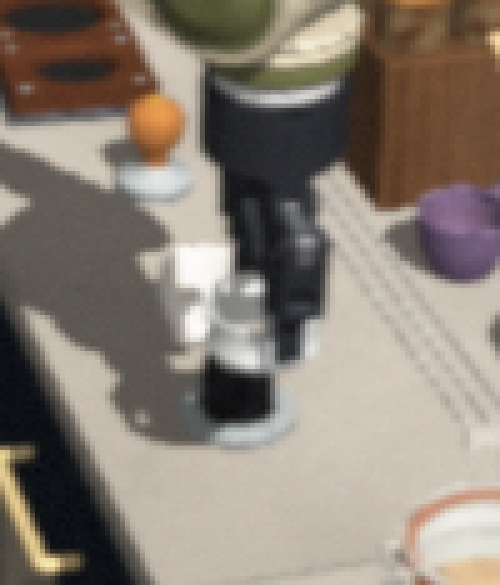

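The ring is held level between the fingers, at crop (265,325). Carrying it to the cradle.

```bash
for i in 1 2 3 4 5 6 7 8; do python3 -m crank '[[0,-0.48,0,0,0,0,0.5],[0.003,-0.948,0,0,0,0,0.5],[0.003,-0.948,0,0,0,0,0.5]]' | sed -n 2p; done
python3 go.py 512 338.5 90 -0.0685
python3 - <<'E'
from h import *
c,d=capture("side");np.savez("side7.npz",c=c,d=d)
cv2.imwrite("pics/side7.png",cv2.resize(c[70:190,200:300],None,fx=5,fy=5,interpolation=3)[:,:,::-1])
z=status.sense()["eef_pos"][2]-179.5
for x in(507,512,517):print(x,"ring rim px",proj("side",[[x-33,338.5,z+32],[x+33,338.5,z+32],[x,338.5-27,z]]).round(1).tolist())
E
```

```text
eef_pos: [465.8, -319.3, 316.2]
eef_pos: [472.2, -225.2, 316.6]
eef_pos: [478.7, -131.0, 316.8]
eef_pos: [485.3, -36.7, 317.0]
eef_pos: [492.0, 57.6, 317.1]
eef_pos: [498.8, 151.8, 317.1]
eef_pos: [505.6, 246.0, 317.0]
eef_pos: [512.3, 340.3, 316.8]
t 15.8 pos [512.3 340.3 316.8] shift [-0.001  0.018  0.718] turn [-0.     0.001  0.006] F [-0.1 -0.3 -0.9] w 0.73 gf 44.9 j6 2.03
507 ring rim px [[243.9, 138.7], [260.6, 137.0], [254.0, 148.3]]
512 ring rim px [[245.1, 138.6], [261.8, 136.9], [255.3, 148.1]]
517 ring rim px [[246.4, 138.5], [263.1, 136.8], [256.6, 148.0]]
```

View pics/side7.png

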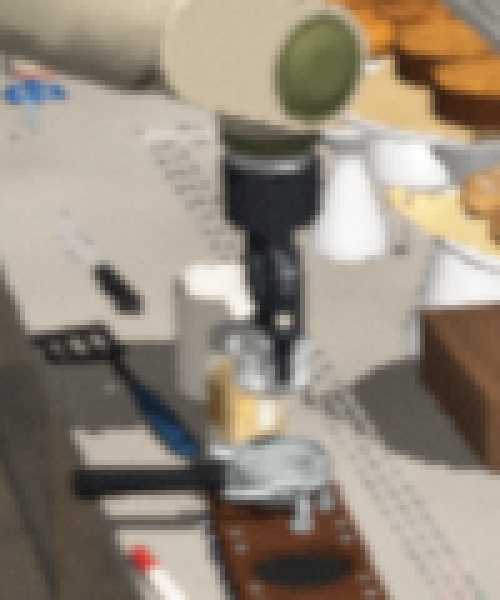

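The ring hangs level over the portafilter, about 2 mm forward of the tool axis: crop span 228–318 at row 350. I'll correct that and lower it.

```bash
python3 -m crank '[[-0.018,0.018,0.2,0,0,0,0.5],[-0.018,0.018,0.45,0,0,0,0.5],[-0.018,0.018,0.6,0,0,0,0.5],[-0.018,0.018,0.63,0,0,0,0.5],[-0.018,0.018,0.63,0,0,0,0.5]]'|grep -E 'eef|force'
for i in 1 2 3; do python3 -m crank '[[0,0,0.01,0,0,0,0.5],[0,0,0.02,0,0,0,0.5],[0,0,0.02,0,0,0,0.5]]'|grep -E 'eef|^force'; done
```

```text
eef_pos: [510.9, 334.1, 255.1]
force: [-1.6, -1.7, 4.6]
grip_force: 45.5
eef_pos: [511.0, 334.1, 254.3]
force: [-2.2, -1.8, 10.8]
eef_pos: [511.0, 334.4, 252.1]
force: [2.5, 1.9, 0.3]
eef_pos: [511.0, 335.3, 249.9]
force: [3.9, -1.8, 5.8]
```

```bash
python3 -m crank '[[0,0,-0.02,0,0,0,0.5],[0,-0.03,-0.02,0,0,0,0.5],[0,-0.03,0,0,0,0,0.5],[0,-0.03,0,0,0,0,0.5]]'|grep -E 'eef|^force'
python3 -m crank '[[0,0,0.01,0,0,0,0.5],[0,0,0.02,0,0,0,0.5],[0,0,0.02,0,0,0,0.5]]'|grep -E 'eef|^force'; python3 go.py 511 338.5 92 -.0685
python3 - <<'E'
from h import *
c,d=capture("side");np.savez("side8.npz",c=c,d=d)
cv2.imwrite("pics/side8.png",cv2.resize(c[120:185,215:295],None,fx=8,fy=8,interpolation=3)[:,:,::-1])
E
```

```text
eef_pos: [510.1, 339.5, 249.2]
force: [-0.8, -1.7, 4.1]
eef_pos: [510.3, 339.5, 248.8]
force: [-2.4, -3.3, 13.5]
t 17.95 pos [510.3 339.5 248.8] shift [0.007 0.009 0.018] turn [-0.    -0.002  0.003] F [-2.4 -3.3 13.5] w 0.732 gf 46.5 j6 2.03
```

View pics/side8.png

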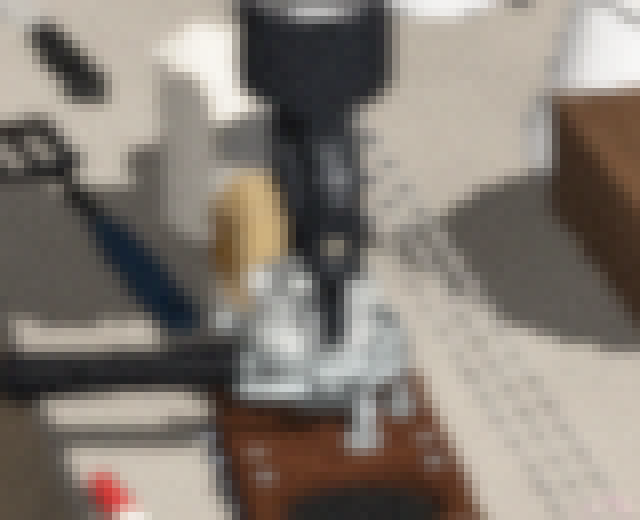

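The ring sits inside the rim with 13 N of seating contact. Releasing and rising.

```bash
python3 -m crank '[[0,0,-0.01,0,0,0,0.3],[0,0,-0.01,0,0,0,0.1],[0,0,-0.01,0,0,0,0.1],[0,0,-0.01,0,0,0,0.1],[0,0,-0.01,0,0,0,0],[0,0,-0.01,0,0,0,0]]'|grep -E 'eef|force|width'
python3 -m crank '[[0,0,-0.1,0,0,0,0],[0,0,-0.3,0,0,0,0],[0,0,-0.6,0,0,0,0],[0,0,-0.6,0,0,0,0]]'|grep -E 'eef|^force'
for i in 1 2 3 4; do python3 -m crank '[[0.01,0.44,0,0,0,0,0],[0.067,0.88,0,0,0,0,0],[0.067,0.88,0,0,0,0,0]]' | sed -n 2p; done
python3 go.py 517 -10.8 100 -0.0685
python3 - <<'E'
from m import *
c,d=capture("top");np.savez("top9.npz",c=c,d=d);s,e=capture("side");np.savez("side9.npz",c=s,d=e)
a=cv2.resize(c[185:240,155:235],(560,385),interpolation=3);b=cv2.resize(s[125:180,220:270],(350,385),interpolation=3)
cv2.imwrite("pics/p9.png",cv2.resize(np.hstack([a,b])[:,:,::-1],(800,338)))
P=cloud("top",d);m=(P[...,2]>86)&(np.hypot(P[...,0]-512,P[...,1]-338.5)<45);print(m.sum(),np.percentile(P[m],[3,97],axis=0).round(0).tolist())
Q=cloud("side",e);m=(Q[...,2]>86)&(np.hypot(Q[...,0]-512,Q[...,1]-338.5)<45);print(m.sum(),np.percentile(Q[m],[3,97],axis=0).round(0).tolist())
E
```

```text
eef_pos: [510.1, 339.6, 248.0]
force: [0.4, -0.4, -0.1]
grip_width: 1.002
grip_force: 0.0
eef_pos: [510.6, 339.8, 313.0]
force: [0.6, 0.8, 0.5]
eef_pos: [511.4, 247.7, 308.4]
eef_pos: [512.2, 159.8, 308.3]
eef_pos: [513.1, 71.8, 308.3]
eef_pos: [513.9, -16.2, 308.3]
t 20.2 pos [513.9 -16.2 308.3] shift [ 0.026 -0.057  0.533] turn [ 0.001 -0.001 -0.002] F [ 0.1  0.9 -0.6] w 1.0 gf 0.0 j6 1.38
141 [[478.0, 308.0, 87.0], [541.0, 369.0, 108.0]]
99 [[484.0, 300.0, 87.0], [544.0, 371.0, 104.0]]
```

View pics/p9.png

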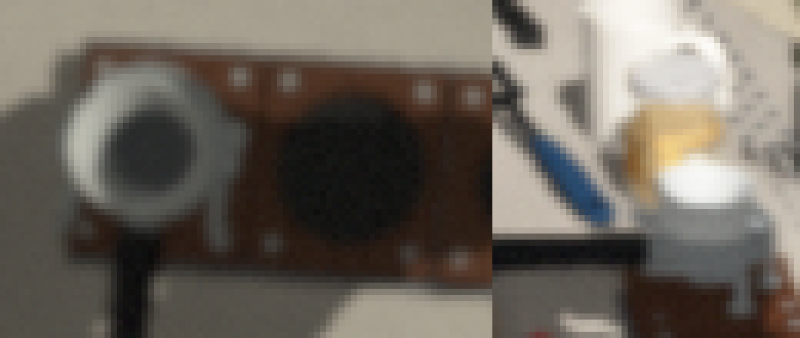

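```bash
python3 -m crank '[[0.026,-0.025,0.2,0,0,0,0],[0.026,-0.025,0.4,0,0,0,0],[0.026,-0.025,0.4,0,0,0,0],[0.026,-0.025,0.4,0,0,0,0],[0.026,-0.025,0.4,0,0,0,0]]'|sed -n 2p
python3 go.py 517.3 -10.8 53 -0.0685
python3 - <<'E'
from m import *
for z in(100,103,106,109): print(z,proj("side",[[512,338.5,z]]).round(1),proj("top",[[512,338.5,z]]).round(1))
E=np.load("side9.npz");Q=cloud("side",E['d']);c=E['c'].astype(float)
m=(np.hypot(Q[...,0]-512,Q[...,1]-338.5)<40)&(c.sum(2)>600)&(Q[...,2]>60);k=circ(m);print("bright",m.sum(),k.min(0),k.max(0),np.median(Q[m],axis=0).round(0))
print("rim pts z100",proj("side",[[512+33*np.cos(t),338.5+33*np.sin(t),100] for t in np.arange(0,6.2,1.57)]).round(1).tolist())
E
```

```text
eef_pos: [516.5, -10.5, 269.3]
t 20.8 pos [516.5 -10.5 269.3] shift [0.007 0.003 0.613] turn [ 0.    -0.002  0.004] F [0.4 0.1 0. ] w 0.997 gf 0.0 j6 1.39
100 [[253.8 154.2]] [[176.6 206.8]]
103 [[253.8 153.5]] [[176.4 206.6]]
106 [[253.8 152.8]] [[176.2 206.5]]
109 [[253.8 152.1]] [[176.  206.4]]
bright 71 [247 152] [261 157] [518. 361.  90.]
rim pts z100 [[262.0, 153.3], [251.8, 150.9], [245.6, 155.2], [255.8, 157.6]]
```

The ring's rim pixels match a seated height of about 100 mm. Now the tamper.

```bash
python3 -m crank '[[0.007,0.003,0.3,0,0,0,0],[0.007,0.003,0.61,0,0,0,0],[0.007,0.003,0.61,0,0,0,0],[0.007,0.003,0.61,0,0,0,0.8],[0.007,0.003,0.61,0,0,0,0.8],[0.007,0.003,0.61,0,0,0,0.8],[0.007,0.003,0.61,0,0,0,0.8],[0.007,0.003,0.61,0,0,0,0.8],[0.007,0.003,0.61,0,0,0,0.8]]' 60
python3 -m crank '[[0,0,-0.1,0,0,0,0.8],[0,0,-0.4,0,0,0,0.8],[0,0,-0.6,0,0,0,0.8],[0,0,-0.6,0,0,0,0.8],[0,0,-0.6,0,0,0,0.8]]'
python3 go.py 500 149 110 -0.0685
python3 - <<'E'
from h import *
c,d=capture("side");np.savez("side10.npz",c=c,d=d)
cv2.imwrite("pics/side10.png",cv2.resize(c[130:230,230:320],None,fx=6,fy=6,interpolation=3)[:,:,::-1])
E
```

```text
time_s: 21.7
eef_pos: [517.3, -11.3, 208.8]
ee_rot: [0.0, 0.999, -0.033, 0.001]
force: [-0.6, 2.2, 7.3]
grip_width: 0.445
grip_force: 59.3
time_s: 22.2
eef_pos: [516.6, -11.4, 267.0]
ee_rot: [0.0, 0.999, -0.033, -0.0]
force: [-1.0, -0.2, -3.7]
grip_width: 0.448
grip_force: 61.1
t 22.2 pos [516.6 -11.4 267. ] shift [-0.273 -1.59   0.02 ] turn [0.    0.    0.002] F [-1.  -0.2 -3.7] w 0.448 gf 61.1 j6 1.39
```

View pics/side10.png

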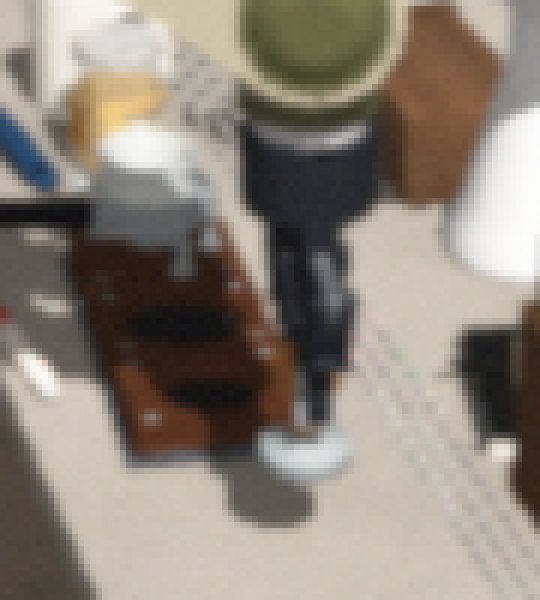

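The tamper is held upright, base at crop (305,455), above the counter. Moving it to the narrow well.

```bash
for i in 1 2; do python3 -m crank '[[-0.07,-0.4,0,0,0,0,0.8],[-0.136,-0.795,0,0,0,0,0.8],[-0.136,-0.795,0,0,0,0,0.8],[-0.136,-0.795,0,0,0,0,0.8],[-0.136,-0.795,0,0,0,0,0.8]]' | sed -n 2p; done
python3 go.py 500 149 110 -0.0685
python3 - <<'E'
from m import *
c,d=capture("side");np.savez("side11.npz",c=c,d=d)
S0=np.load("side0.npz");s=status.sense()["eef_pos"]
# base of tamper: steel, both in hand (z from TCP) and at start
for D,zo,g in((S0,0,(517,-11)),(dict(c=c,d=d),s[2]-208.8,(s[0],s[1]))):
    C=D['c'].astype(float);Q=cloud("side",D['d']);m=(np.hypot(Q[...,0]-g[0],Q[...,1]-g[1])<36)&(Q[...,2]<zo+18)&(Q[...,2]>zo-3)&(C[...,2]/(C[...,0]+1)>.92)&(C.sum(2)>380)
    k,l,st,ce=cv2.connectedComponentsWithStats(m.astype(np.uint8));m=l==1+np.argmax(st[1:,4]);k=circ(m);print("base",m.sum(),k.min(0),k.max(0),"expect",proj("side",[[g[0]+26.5*np.cos(t),g[1]+26.5*np.sin(t),zo+h] for t in np.arange(0,6.28,.2) for h in(2,12)]).min(0).round(1),proj("side",[[g[0]+26.5*np.cos(t),g[1]+26.5*np.sin(t),zo+h] for t in np.arange(0,6.28,.2) for h in(2,12)]).max(0).round(1))
E
```

```text
eef_pos: [508.6, 68.1, 266.5]
eef_pos: [500.6, 147.8, 267.0]
t 23.25 pos [500.6 147.8 267. ] shift [-0.007 -0.011  0.02 ] turn [0.    0.    0.001] F [ 0.2  0.  -2.7] w 0.445 gf 62.4 j6 1.7
base 88 [273 216] [288 225] expect [271.9 213.8] [287.3 224.2]
base 75 [258 181] [271 188] expect [256.  179.6] [270.6 188.7]
```

```bash
python3 -m crank '[[-0.007,-0.011,0.15,0,0,0,0.8],[-0.007,-0.011,0.25,0,0,0,0.8],[-0.007,-0.011,0.33,0,0,0,0.8],[-0.007,-0.011,0.38,0,0,0,0.8],[-0.007,-0.011,0.38,0,0,0,0.8]]'|grep -E 'eef|^force'
for i in 1 2; do python3 -m crank '[[0,0,0.015,0,0,0,0.8],[0,0,0.03,0,0,0,0.8],[0,0,0.03,0,0,0,0.8]]'|grep -E 'eef|^force'; done
```

```text
eef_pos: [499.7, 149.9, 228.6]
force: [-0.4, -0.0, -3.2]
eef_pos: [499.7, 150.2, 226.3]
force: [0.5, 0.4, -3.0]
eef_pos: [500.0, 150.2, 223.9]
force: [-1.7, -0.5, 4.1]
```

```bash
python3 -m crank '[[0,0,0,0,0,0,0.4],[0,0,0,0,0,0,0.3],[0,0,0,0,0,0,0.2],[0,0,0,0,0,0,0.2],[0,0,0,0,0,0,0.2]]'|grep -E 'eef|force'
python3 -m crank '[[0,0,-0.1,0,0,0,0.2],[0,0,-0.4,0,0,0,0.2],[0,0,-0.8,0,0,0,0],[0,0,-0.8,0,0,0,0]]'|grep -E 'eef|^force'
for i in 1 2 3 4 5; do python3 -m crank '[[0.01,0.44,0,0,0,0,0],[0.026,0.912,0,0,0,0,0],[0.026,0.912,0,0,0,0,0],[0.026,0.912,0,0,0,0,0]]' | sed -n 2p; done
python3 go.py 481.7 -306.3 100 -0.0685
python3 - <<'E'
from m import *
c,d=capture("top");np.savez("top12.npz",c=c,d=d)
h=cv2.cvtColor(c,cv2.COLOR_RGB2HSV).astype(int);m=blob((h[...,0]<18)&(h[...,1]>140)&(h[...,2]>90)&(cloud("top",d)[...,2]>65),(241,214))
print("knob now",m.sum(),outline("top",m,57+14.5),np.nanmax(cloud("top",d)[m][:,2]))
E
```

```text
eef_pos: [499.7, 150.2, 223.2]
force: [-0.3, 0.0, 0.1]
grip_force: 0.0
eef_pos: [500.5, 150.3, 308.6]
force: [0.3, 0.5, -0.5]
eef_pos: [496.2, 58.4, 303.5]
eef_pos: [492.8, -31.8, 303.2]
eef_pos: [489.5, -122.3, 303.0]
eef_pos: [486.2, -213.2, 303.0]
eef_pos: [482.9, -304.2, 302.9]
t 27.3 pos [ 482.9 -304.2  302.9] shift [-0.01   0.022  0.479] turn [-0.001  0.001  0.004] F [0.5 0.7 0.4] w 1.005 gf 0.0 j6 0.87
knob now 56 (array([500.3, 152.9]), array([11.9, 14.7])) 97.68850655419965
```

```bash
python3 -m crank '[[-0.01,0.01,0.3,0,0,0,0.3],[-0.01,0.01,0.3,0,0,0,0.3],[-0.01,0.01,0.3,0,0,0,0.3],[-0.01,0.01,0.3,0,0,0,0.3]]' 60|sed -n '2p;5p'
python3 go.py 482 -306.3 35 -0.0685
python3 - <<'E'
from m import *
T=np.load("top0.npz");P=cloud("top",T['d']);m=np.zeros(P.shape[:2],bool);m[205:234,343:376]=((T['c'].min(2)>150)|(P[...,2]>25))[205:234,343:376]&(T['c'].astype(int)[...,2]/ (T['c'][...,0]+1.)>.9)[205:234,343:376]
k=plane("top",circ(m),35);i=np.argmin(k[:,1]);print("cup y range",k[:,1].min(),k[:,1].max(),"handle tip",k[i])
E
```

```text
eef_pos: [481.7, -306.0, 274.5]
grip_width: 0.702
t 27.75 pos [ 481.7 -306.   274.5] shift [0.002 0.002 0.845] turn [ 0.001 -0.002  0.004] F [-0.5 -0.4  1. ] w 0.702 gf 0.0 j6 0.87
cup y range -248.50608374537148 -229.56885991118958 handle tip [ 473.34932776 -248.50608375   35.        ]
```

```bash
python3 -m crank '[[0,0,0.3,0,0,0,0.3],[0,0,0.6,0,0,0,0.3],[0,0,0.8,0,0,0,0.3],[0,0,0.845,0,0,0,0.3],[0,0,0.845,0,0,0,0.3]]'|grep -E 'eef|^force'
python3 -m crank '[[0,0,0,0,0,0,0.8],[0,0,0,0,0,0,0.8],[0,0,0,0,0,0,0.8],[0,0,0,0,0,0,0.8],[0,0,0,0,0,0,0.8],[0,0,0,0,0,0,0.8]]' 60
python3 -m crank '[[0,0,-0.1,0,0,0,0.8],[0,0,-0.4,0,0,0,0.8],[0,0,-0.8,0,0,0,0.8],[0,0,-0.95,0,0,0,0.8],[0,0,-0.95,0,0,0,0.8]]'|grep -E 'eef|force'
python3 -m crank '[[0,0,-0.2,0,0,0,0.8],[0,0,-0.2,0,0,0,0.8],[0,0,-0.2,0,0,0,0.8]]'|grep -E 'eef|force'
python3 go.py 506.4 243.6 145 -0.0685
python3 - <<'E'
from h import *
c,d=capture("side");np.savez("side12.npz",c=c,d=d)
cv2.imwrite("pics/side12.png",cv2.resize(c[180:300,240:340],None,fx=5,fy=5,interpolation=3)[:,:,::-1])
E
```

```text
eef_pos: [481.5, -306.6, 189.3]
force: [-0.0, -0.3, 0.9]
time_s: 28.85
eef_pos: [481.7, -306.7, 190.6]
ee_rot: [0.001, 0.999, -0.033, 0.001]
force: [-0.3, 2.6, 6.2]
grip_width: 0.461
grip_force: 61.2
eef_pos: [481.4, -306.8, 286.7]
force: [1.2, 0.1, -4.1]
grip_force: 61.7
eef_pos: [481.1, -306.5, 302.6]
force: [0.3, 0.3, -4.4]
grip_force: 61.7
t 29.65 pos [ 481.1 -306.5  302.6] shift [-0.114 -5.506  0.031] turn [-0.001  0.001  0.002] F [ 0.3  0.3 -4.4] w 0.458 gf 61.7 j6 0.86
```

View pics/side12.png

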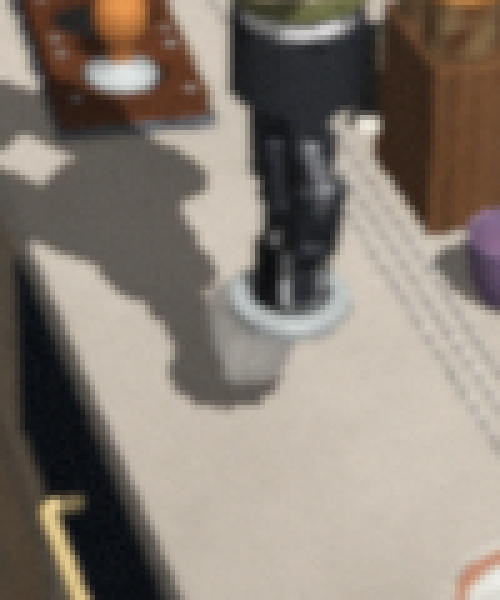

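The leveller is held level, disc at crop (290,305). Carrying it to the wide well.

```bash
python3 -m crank '[[0,0,-0.15,0,0,0,0.8],[0,0,-0.15,0,0,0,0.8]]'|sed -n 2p
for i in 1 2 3 4 5 6; do python3 -m crank '[[0,-0.44,0,0,0,0,0.8],[-0.019,-0.918,0,0,0,0,0.8],[-0.019,-0.918,0,0,0,0,0.8],[-0.019,-0.918,0,0,0,0,0.8]]' | sed -n 2p; done
python3 -m crank '[[0,0,0,0,0,0,0.8],[0,0,0,0,0,0,0.8],[0,0,0,0,0,0,0.8]]'|sed -n 2p
python3 go.py 506.4 243.6 145 -0.0685
```

```text
eef_pos: [481.4, -306.8, 318.9]
eef_pos: [485.5, -214.1, 317.9]
eef_pos: [489.8, -123.3, 318.3]
eef_pos: [494.2, -32.0, 318.4]
eef_pos: [498.5, 59.4, 318.5]
eef_pos: [502.9, 150.8, 318.4]
eef_pos: [507.2, 242.3, 318.4]
eef_pos: [506.9, 242.6, 318.8]
t 32.6 pos [506.9 242.6 318.8] shift [-0.006 -0.01   0.188] turn [ 0. -0.  0.] F [ 0.9 -0.2 -3.1] w 0.46 gf 64.4 j6 1.88
```

```bash
python3 -m crank '[[-0.006,-0.01,0.3,0,0,0,0.8],[-0.006,-0.01,0.6,0,0,0,0.8],[-0.006,-0.01,0.8,0,0,0,0.8],[-0.006,-0.01,0.8,0,0,0,0.8]]'|sed -n '2p;4p'
python3 -m crank '[[0,0,0.1,0,0,0,0.8],[0,0,0.2,0,0,0,0.8],[0,0,0.27,0,0,0,0.8],[0,0,0.27,0,0,0,0.8]]'|sed -n '2p;4p'
for i in 1 2 3; do python3 -m crank '[[0,0,0.01,0,0,0,0.8],[0,0,0.025,0,0,0,0.8],[0,0,0.025,0,0,0,0.8]]'|sed -n '2p;4p'; done
```

```text
eef_pos: [505.5, 244.0, 236.3]
force: [-0.7, -0.5, -3.8]
eef_pos: [505.8, 244.7, 210.9]
force: [-0.1, -0.2, -4.1]
eef_pos: [506.0, 244.8, 209.3]
force: [-0.4, 1.1, -3.1]
eef_pos: [506.0, 244.7, 206.5]
force: [0.1, -0.4, -3.3]
eef_pos: [506.0, 244.8, 205.6]
force: [-6.8, -1.5, 10.5]
```

Contact came at the floor height expected. I'll release with a small opening, since the cradle is beside it, rise, retreat towards the robot's right and check.

```bash
python3 -m crank '[[0,0,0,0,0,0,0.45],[0,0,0,0,0,0,0.4],[0,0,0,0,0,0,0.4],[0,0,0,0,0,0,0.4],[0,0,0,0,0,0,0.4]]'|grep -E 'eef|force|width'
python3 -m crank '[[0,0,-0.1,0,0,0,0.4],[0,0,-0.4,0,0,0,0.4],[0,0,-0.8,0,0,0,0.4],[0,0,-1,0,0,0,0.4],[0,0,-1,0,0,0,0.4]]'|sed -n '2p;4p'
for i in 1 2 3 4 5; do python3 -m crank '[[0,0.44,0,0,0,0,0.4],[0,0.9,0,0,0,0,0.4],[0,0.9,0,0,0,0,0.4]]' | sed -n 2p; done
python3 - <<'E'
from m import *
c,d=capture("top");s,e=capture("side")
a=cv2.resize(c[185:240,155:265],(560,280),interpolation=3);b=cv2.resize(s[115:215,210:310],(280,280),interpolation=3)
cv2.imwrite("pics/p13.png",np.hstack([a,b])[:,:,::-1])
P=cloud("top",d);h=cv2.cvtColor(c,cv2.COLOR_RGB2HSV).astype(int)
cap=blob((h[...,2]>150)&(h[...,1]<60)&(P[...,2]>50)&(np.hypot(P[...,0]-506,P[...,1]-244)<25),(211,211));print("lev cap",cap.sum(),outline("top",cap,63),np.nanmedian(P[cap][:,2]))
m=blob((h[...,0]<18)&(h[...,1]>140)&(h[...,2]>90)&(P[...,2]>65),(241,214));print("knob",m.sum(),outline("top",m,71))
m=(P[...,2]>86)&(np.hypot(P[...,0]-512,P[...,1]-338.5)<45);print("ring",m.sum(),np.percentile(P[m],[3,50,97],axis=0).round(0).tolist())
print(status.sense()["force"],status.sense()["time_s"])
E
```

```text
eef_pos: [506.0, 244.7, 204.1]
force: [1.2, -0.1, 0.3]
grip_width: 0.598
grip_force: 0.0
eef_pos: [506.4, 244.9, 307.9]
force: [-0.2, 0.6, -0.2]
eef_pos: [499.8, 151.3, 303.6]
eef_pos: [493.9, 61.7, 303.7]
eef_pos: [488.0, -27.8, 303.8]
eef_pos: [482.1, -117.3, 303.9]
eef_pos: [476.2, -206.9, 303.8]
lev cap 45 (array([505.8, 243.8]), array([10. , 10.7])) 64.78915526799642
knob 63 (array([499.9, 152.1]), array([11.9, 15.1]))
ring 140 [[478.0, 307.0, 87.0], [519.0, 348.0, 99.0], [540.0, 370.0, 106.0]]
[ 0.36590814 -0.31180058  0.35326908] 36.9
```

View pics/p13.png

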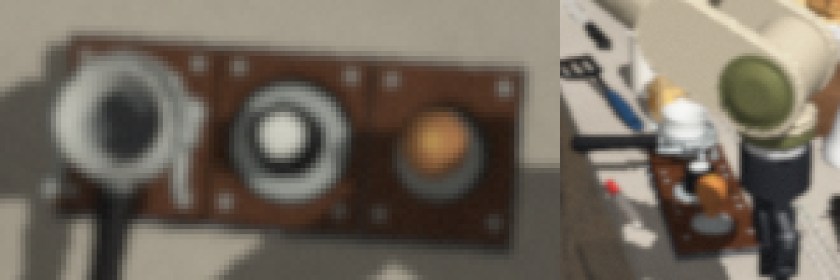

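The tamper is upright in the narrow well at (437,150), the leveller flat in the wide well at (290,140), and the portafilter and ring are in the cradle at (118,120). One last check: the ring's height and tilt.

Run:
```python
from m import *
for n in("side","top"):
    D=[capture(n)[1] for _ in range(3)];P=cloud(n,np.median(D,axis=0).astype(np.float32));r=np.hypot(P[...,0]-511,P[...,1]-338.5)
    m=(r<37)&(P[...,2]>93)&(P[...,2]<112);q=P[m];A=np.c_[q[:,:2]-[511,338.5],np.ones(len(q))];k=np.linalg.lstsq(A,q[:,2],rcond=None)[0];print(n,len(q),k.round(3),np.percentile(q,[3,97],axis=0).round(0).tolist())
    f=(r>37)&(r<46)&(P[...,2]>62)&(P[...,2]<86);q=P[f];print("flange z",len(q),np.percentile(q[:,2],[20,50,80]).round(1))
```

```text
side 52 [-4.2000e-02  1.4000e-02  9.7214e+01] [[484.0, 303.0, 93.0], [544.0, 367.0, 102.0]]
flange z 59 [65.4 69.8 74.3]
top 107 [-8.90000e-02 -2.30000e-02  1.00436e+02] [[478.0, 307.0, 94.0], [541.0, 369.0, 106.0]]
flange z 138 [67.7 72.9 76.6]
```

```bash
python3 -c "
from rig import ticket;print(ticket.finish_job())"
```

```text
the job is handed in; nothing more can be done
None
```

I handed the job in at about 37 s of the 106 s limit; no verdict came back. In the last pictures the portafilter hangs level in the cradle with the dosing ring seated in it, and the tamper and leveller stand in their own wells. I saw no contact with the cup or jar, but did not re-measure where they stand.

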